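# Set the tube roller's click dial and start it

### The arm

A 7-joint arm with a two-finger parallel gripper is mounted at the origin on a cart in front of the work surface, level with it; the furniture and walls round the work are solid. World frame = base frame: x ahead of the robot, y to its left, z up, the work surface at z = 0. Lengths are in m, angles in degrees, forces in N, time in s.
With the tool pointing down it reaches from about 0.425 to 0.875 m from the base axis. Payload 4.7 kg.
Tool frame: the origin (TCP) lies at the very end of the fingers, on their centre line; the grasp point (between the pads) lies 19 mm behind it; z points along the fingers, y is the direction in which the jaws open and shut (so a half turn about z gives the same grasp; the last joint's range is limited). The gripper opens to 87 mm and grips with 3 to 60 N. Pads are 19 mm wide; open, the fingers measure 117 mm over their backs; the gripper's body (75 mm by 190 mm) begins 51 mm behind the grasp point.
Start: joints at [67.672, 18.392, -4.016, 83.108, 1.295, 78.541, -3.26], TCP at [0.255, -0.598, 0.223] pointing down, gripper open.
Joint ranges: [-163.93, 163.93], [-17.29, 119.83], [-79.2, 71.16], [3.27, 140.29], [-89.18, 269.18], [5.43, 117.66], [-154.24, 154.24]. Speed limits (degrees/s): [147.25, 147.25, 180, 180, 180, 180, 180].

### API

Orientations are given as [roll, pitch, yaw] about the fixed x, y, z axes, in that order (R = Rz(yaw) Ry(pitch) Rx(roll)).
In Python, from cell import * gives the robot as it stands.
- The arm moves only by the tool drive_tool, never from a script. Its argument "moves" is text: rows parted by semicolons, each of 5 numbers parted by spaces: the shift along the tool's x, y, z in m, then the turn about the tool's z in degrees, then the gripper's target within -1 to 1 (fully open at 1, half-way at 0, shut at -1). In form: x y z yaw fingers; .... A call has exactly 8 rows; each row is the pose to reach, as a shift and turn from the pose commanded when the call began, along the tool's axes at that moment; what a row does not reach only later rows make up. A row lasts 1/10 s, in which the tool goes at most 50 mm and 8.59 degrees, less where a joint would pass 70% of its speed; a pose out of reach is approached as far as the arm can. A call with a gripper value outside its range is refused whole. The fingers move at their own pace and stop on an object; "grip_force" is the grip in N (left out, the last holds). Time passes only in rows, so rows that repeat a pose let the fingers close, or fill a call up. It gives the time, the measured TCP pose, the force and the opening at its end, in the units of the state.
- get_obs(): the state, without advancing time (a new reading comes with each control period).
- read_camera(name): name is "side" or "top"; returns (picture, depth): 420x560x3 uint8, red, green, blue; 420x560 float32, m along the optical axis (not along the pixel's ray), 0 where there is no reading.
- calibration(name): a dict with "intrinsics" (3x3 intrinsics, pixels), "k1" (the pictures are not rectified: a ray, as slopes to the right and down, at radius r is drawn at 1 + k1 r^2 times it, then the intrinsics apply), "cam_to_world" (4x4, takes a point from camera to world coordinates). Camera axes: x right, y up, looking along -z (the intrinsics and any distortion apply to the point x, -y, -z); pixel columns grow to the right and rows downward; lengths in m; the calibration is good to about 2 mm. A picture is of the moment at which its call begins. calibration takes no time and is no camera call.
- sign_off(): hands the job in, once; it reports no verdict.
Trained networks look in the newest picture that a camera, given by its name, has taken for a name from the list of things; names that differ only in an ending like _2 or _b are one class to them, and where a whole thing is asked for, a point or a joint stands for the part that bears it (a point fixed in the world has none). Each returns a list of dicts, best first, with "conf" (0 to 1); they miss things now and then, are a little off and sometimes report something else, mostly with a low value. They report only what shows in the picture. A call takes as long as a camera call.
- search_frame(camera, name): "uv" ([column, row] in pixels, amid what is visible of it).
- pinpoint(camera, name): "uv" ([column, row] in pixels: a listed point, or the origin of a listed thing).
The state is a dict: "time_s": time; "qpos": joint angles; "joint_velocities": joint speeds; "effort": joint torques, N m; "tool_pos": TCP position; "tool_rot": TCP orientation; "force": force on the tool from outside, world axes, zero at the start; "wrist_torque": the same for the moment, N m; "grip_width": finger opening in m.
Only numpy, scipy, OpenCV 4.12 (cv2) and the standard library are available. Lean on these libraries where they do the work, as an engineer would, in place of code of your own. Each camera call takes 0.05 s, during which the arm holds its last target. There are 200 camera calls.

### The job

Set the speed of the tube roller and start it. Its dial has no usable marks, so first turn the black bar knob counter-clockwise (seen from above) back to its end stop without forcing it, then clockwise exactly four clicks, counting them by feel, and let it rest there. Only then press the green start button gently but fully in and let go; leave the things around the roller where they are.

Things in the scene. Friction and masses are not known exactly. Their poses are not given: they have to be found in the camera images.
- mixer_deck (a point): tube roller mixer: white box 200 x 250 mm, 60 mm high, fixed to the desk; three grey rollers with two tubes at its back (95 mm above the desk), in front a deck with the bar knob (left), a black slot with a tiny orange tab (middle) and a green button (right). Point: centre of the box's top face, 60 mm above the desk; x to its back, y to its left, z up
- knob_grip (a point): grip point of the black bar knob, on its vertical axis, 31 mm above the deck, 18 mm above the bar's underside, 12 mm below its top. The bar is 44 mm long (x axis here), 14 mm wide (y), 30 mm high, with a white line on top, on a round skirt 46 mm across whose top is 14 mm above the deck. It is clamped on its shaft at an arbitrary angle: its direction does not tell the setting
- dial_axis (a point): on the deck under the knob, 55 mm in front and 60 mm left of mixer_deck: axis of the dial's shaft, which turns with the knob, about 1.6 rad between two hard stops. Click positions are evenly spaced, 0.15 to 0.3 rad apart (not known better); position zero is right at the counter-clockwise stop, the start at most 1.25 rad clockwise of it
- coupling (a joint): twist of the knob's skirt on the shaft through a rubber coupling of 8 Nm/rad: 0 unloaded, positive when turned clockwise. Feel of the dial: it rests by itself at a click; turned on, the torque rises to a bump of about 0.1 Nm, falls through zero half-way, then pulls into the next click. At a stop it rises steadily instead: 0.25 to 0.3 Nm is surely the stop; 0.6 Nm (0.075 rad) is forcing it
- tab (a joint): travel of the orange wiper tab in its slot, geared down from the dial's shaft: 0 at the zero click position, growing by only 0.0001 m a click clockwise (0.0004 m at the fourth), far too fine to read against the noise or to see
- start (a joint): travel of the green start button: 0 up, 0.006 m fully pressed; a spring pushes it back, 5 N at full travel
- start_top (a point): centre of the top face of the green start button, 28 mm across, pressed straight down
- well_plate: flat clear well plate with magenta drops, 112 x 79 x 7 mm, bystander; origin under its centre
- vial: small white-capped glass vial, 14 mm across, 42 mm high, bystander; origin under its centre
- tape_roll: roll of tan tape lying flat, 98 mm across, 25 mm high, bystander; origin under its centre
- dropper_bottle: white dropper bottle with green cap, 33 mm across, 80 mm high, bystander; origin under its centre

How it is judged (in metres and radians):
On the way, in this order (a step that is already met when the one before it is completed fails the run):
1. the dial is turned back to its counter-clockwise stop (value of joint tab below 2e-05 m), for 0.1 s.
2. the dial stands at the fourth click, released (value of joint tab between 0.000374 and 0.000426 m and contact force between anything else and knob below 0.2 N), for 0.2 s.
3. the start button is pressed fully in (value of joint start above 0.005 m), for 0.05 s.
At the end, for the whole second after the job is handed in: The dial rests at the fourth click from its counter-clockwise stop (within a quarter of a click), and the start button, pressed fully in (5 of 6 mm) after the dial was set, is up again (value of joint tab between 0.000374 and 0.000426 m and value of joint start below 0.001 m); the robot touches nothing.
It fails at once if the dial is forced: its coupling is twisted by 0.6 Nm or more (value of joint coupling above 0.075 rad or value of joint coupling below -0.075 rad).
It fails at once if the start button is pressed before the dial is at the fourth click (value of joint start above 0.003 m and not (value of joint tab between 0.00036 and 0.00044 m)).
It fails at once if the start button is pushed harder than 25 N (contact force between anything else and start above 25 N).
It fails at once if a bystander is moved by more than 15 mm (distance of any of well_plate, vial, tape_roll, dropper_bottle from where it was at the start of the episode above 0.015 m).
It also fails if it takes over 70 s, if anything falls off the work surface, if the arm or the gripper's body presses on something with over 40 N, if the wrist force passes 120 N, or if a joint passes its speed limit or range.

## Working session

There is one attempt and no reset: what is moved stays moved. The work goes in short steps, Python scripts to look and compute and a tool call to move; the robot and the scene stay as the last step left them, time stands still between calls to the robot, and variables do not carry over. Pictures are saved under pics/ and viewed, about 8 in all and at most 12, crops included, and the job is handed in when it is done.

Besides the shell and the picture viewer there is one more tool, called by a JSON object that holds its "method" and its "body". drive_tool: Moves the arm, as the interface text tells. Its arguments: {"type":"object","properties":{"moves":{"type":"string"},"grip_force":{"type":"number"}},"required":["moves"]}

```bash
ls; mkdir -p pics; cat > h.py <<'E'
from cell import *
import numpy as np, cv2
def ray(cam,uv):
    c=calibration(cam);K=np.array(c["intrinsics"]);k=c["k1"];T=np.array(c["cam_to_world"])
    d=np.array([(uv[0]-K[0,2])/K[0,0],(uv[1]-K[1,2])/K[1,1]]);s=d.copy()
    for _ in range(20): s=d/(1+k*(s@s))
    return T[:3,3],T[:3,:3]@np.array([s[0],-s[1],-1.]),T
def at_z(cam,uv,z):
    o,d,_=ray(cam,uv);return o+d*(z-o[2])/d[2]
def at_depth(cam,uv,dep):
    o,d,_=ray(cam,uv);return o+d*dep
E
python3 - <<'E'
from h import *
o=get_obs();print({k:np.round(v,3).tolist() for k,v in o.items()})
for c in("top","side"):
    p,d=read_camera(c);cv2.imwrite(f"pics/{c}1.png",p[:,:,::-1]);print(c,calibration(c)["cam_to_world"])
    for n in("mixer_deck","knob_grip","dial_axis","start_top","vial","dropper_bottle","tape_roll","well_plate"):
        r=pinpoint(c,n)[:2]
        for q in r:
            u=q["uv"];dd=d[int(u[1]),int(u[0])];print(c,n,np.round(u,1),round(q["conf"],2),np.round(at_depth(c,u,dd),3))
E
```

```text
pics
{'time_s': 0.0, 'qpos': [67.673, 18.438, -4.016, 83.176, 1.295, 78.54, -3.262], 'joint_velocities': [0.017, -0.038, -0.007, 0.002, -0.062, -0.066, 0.059], 'effort': [-0.0, -49.129, -0.404, -31.253, -0.064, 0.044, 0.0], 'tool_pos': [0.255, -0.597, 0.221], 'tool_rot': [-179.891, 0.006, 23.136], 'force': [0.865, -0.294, 0.153], 'wrist_torque': [-0.014, 0.057, 0.004], 'grip_width': 0.087}
top [[-0.01808065  0.9965324  -0.0812174   0.46468165]
 [-0.99976471 -0.01899321 -0.0104775  -0.01244679]
 [-0.01198375  0.08100885  0.99664134  1.12362257]
 [ 0.          0.          0.          1.        ]]
top mixer_deck [274.  218.2] 0.69 [0.542 0.018 0.061]
top mixer_deck [304.  231.2] 0.38 [ 0.505 -0.06   0.08 ]
top knob_grip [251.1 237.6] 0.59 [0.49  0.076 0.102]
top dial_axis [252.5 239.1] 0.88 [0.486 0.073 0.102]
top vial [180.2 196.8] 0.6 [0.61  0.282 0.017]
top dropper_bottle [385.7 195.4] 0.73 [ 0.599 -0.285  0.051]
top dropper_bottle [158.  268.6] 0.24 [0.41  0.349 0.003]
top tape_roll [403.8 221.3] 0.91 [ 0.53  -0.347 -0.001]
top well_plate [160.7 264.6] 0.71 [0.421 0.341 0.003]
side [[ 0.9958397  -0.05386146  0.0734999   0.65611621]
 [ 0.08945139  0.424072   -0.90119997 -1.4312978 ]
 [ 0.01737069  0.90402538  0.42712572  0.76365871]
 [ 0.          0.          0.          1.        ]]
side mixer_deck [282.4 219.8] 0.81 [0.549 0.027 0.058]
side dial_axis [264.3 208.3] 0.91 [0.489 0.076 0.07 ]
side start_top [259.7 226. ] 0.62 [ 0.492 -0.066  0.079]
side vial [304.3 204.4] 0.58 [0.61  0.111 0.074]
side dropper_bottle [287. 300.] 0.8 [ 0.59  -0.309 -0.001]
side tape_roll [258.4 304.6] 0.74 [ 0.522 -0.338  0.   ]
side well_plate [254.6 194.8] 0.58 [0.424 0.336 0.001]
```

```bash
python3 - <<'E'
import cv2
a=cv2.imread("pics/top1.png")[170:270,215:335];cv2.imwrite("pics/c1.png",cv2.resize(a,None,fx=6,fy=6,interpolation=cv2.INTER_CUBIC))
E
```

```text
(no output)
```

View pics/c1.png

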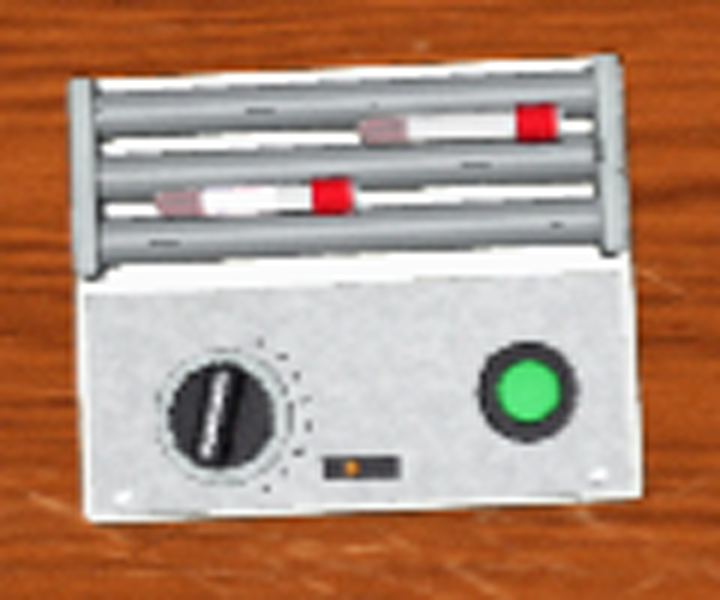

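View pics/top1.png

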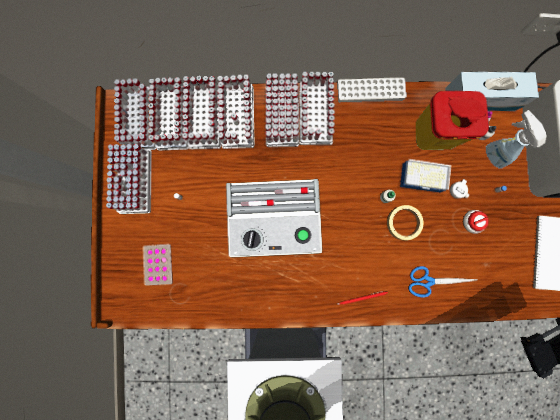

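```bash
python3 - <<'E'
from h import *
f=lambda x,y:(215+(x+.5)/6-.5,170+(y+.5)/6-.5)
a=at_z("top",f(223,375),.103);b=at_z("top",f(210,455),.103)
print("bar",a,b,(a+b)/2,np.degrees(np.arctan2(*(a-b)[1::-1])))
print("skirt",at_z("top",f(220,415),.074))
print("btn",at_z("top",f(528,390),.075))
l=at_z("top",f(88,520),.06);r=at_z("top",f(640,497),.06);print("front",l,r,np.degrees(np.arctan2(-(l-r)[0],(l-r)[1])))
p,d=read_camera("top");s=p.astype(int)
# green centroid
g=(s[...,1]>s[...,0]+60)&(s[...,1]>s[...,2]+40);g[:225]=0;g[245:]=0;g[:,:290]=0;g[:,315:]=0
v,u=np.nonzero(g);print("green",u.mean(),v.mean(),len(u),at_z("top",(u.mean(),v.mean()),.075),np.median(d[g]),at_depth("top",(u.mean(),v.mean()),np.median(d[g])))
p,d=read_camera("side");cv2.imwrite("pics/s2.png",cv2.resize(p[180:250,220:330,::-1],None,fx=7,fy=7,interpolation=cv2.INTER_CUBIC))
E
```

```text
bar [0.50418435 0.07436731 0.103     ] [0.4703217  0.08033513 0.103     ] [0.48725303 0.07735122 0.103     ] -9.994945763076398
skirt [0.4878503  0.07837161 0.074     ]
btn [ 0.49627085 -0.05629621  0.075     ]
front [0.4427592  0.13870763 0.06      ] [ 0.44859884 -0.10529881  0.06      ] 1.3709605111654233
green 302.5529411764706 234.63529411764705 85 [ 0.49613648 -0.05621373  0.075     ] 1.0413649 [ 0.49596131 -0.05597     0.08083974]
```

View pics/s2.png

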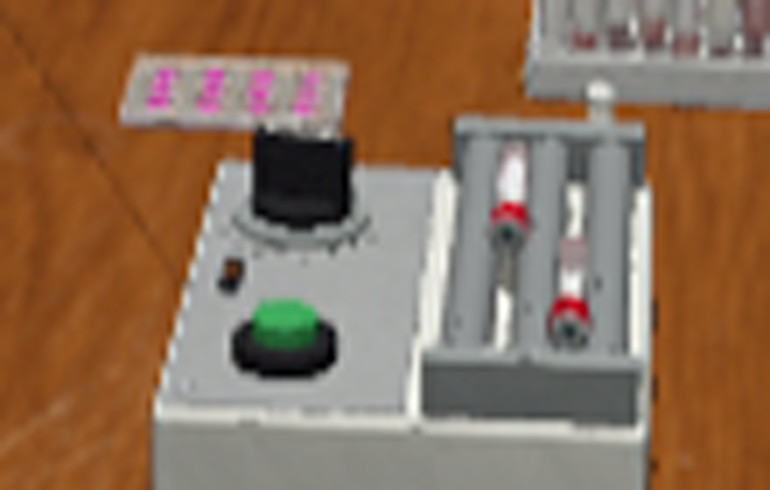

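The top view shows the knob at about (251.7, 239.2) with its white line near −10° world yaw, and the button at (302.6, 234.6). The side view agrees, with nothing standing in the way above the deck. I'll go above the knob via a waypoint.

```bash
cat >> h.py <<'E'
from scipy.spatial.transform import Rotation as R
def to(p,yaw=None):
    o=get_obs();M=R.from_euler("xyz",o["tool_rot"],degrees=True).as_matrix()
    s=M.T@(np.array(p)-o["tool_pos"]);t=None if yaw is None else -((yaw-o["tool_rot"][2]+180)%360-180)
    print("shift",np.round(s,4),"turn",t)
E
python3 -c "
from h import *
to([.45,-.28,.2],23);to([.487,.077,.2],-10)"
```

```text
shift [ 0.3038 -0.2157  0.0226] turn 0.14074416265256673
shift [ 0.4781 -0.5294  0.0225] turn 33.14074416265257
```

{"method": "drive_tool", "body": {"moves": "0.038 -0.027 0 0 1;0.076 -0.054 0.005 0 1;0.114 -0.081 0.01 0 1;0.152 -0.108 0.015 0 1;0.19 -0.135 0.02 0 1;0.228 -0.162 0.022 0 1;0.27 -0.19 0.022 0 1;0.304 -0.216 0.022 0 1", "grip_force": 15}}

```text
time_s: 1.8
tool_pos: [0.4514, -0.2772, 0.2008]
tool_rot: [180.0, -0.0, 23.2]
force: [0.7, 0.1, -0.8]
grip_width: 0.087
```

```bash
python3 -c "
from h import *
to([.487,.077,.2],-10);print(get_obs()['tool_pos'])"
```

```text
shift [ 0.1723 -0.3115  0.0008] turn 33.21041182402996
[ 0.45141362 -0.27717044  0.20081673]
```

{"method": "drive_tool", "body": {"moves": "0.021 -0.039 0 4 1;0.043 -0.078 0 8 1;0.065 -0.117 0 12 1;0.086 -0.156 0 16 1;0.108 -0.195 0 21 1;0.13 -0.234 0 26 1;0.151 -0.273 0 30 1;0.172 -0.311 0 33.2 1"}}

```text
time_s: 2.6
tool_pos: [0.486, 0.0757, 0.201]
tool_rot: [180.0, -0.1, -10.2]
force: [0.2, -0.6, -0.2]
grip_width: 0.0873
```

```bash
python3 - <<'E'
from h import *
p,d=read_camera("side");cv2.imwrite("pics/s3.png",cv2.resize(p[110:240,190:350,::-1],None,fx=4.5,fy=4.5,interpolation=cv2.INTER_CUBIC))
for n in("knob_grip","dial_axis","start_top"):
    for q in pinpoint("side",n)[:1]:print(n,q,at_z("side",q["uv"],{"knob_grip":.091,"dial_axis":.06,"start_top":.08}[n]))
o=get_obs();print({k:np.round(v,3).tolist() for k,v in o.items()})
E
```

```text
knob_grip {'uv': [262.8, 201.4], 'conf': 0.43} [0.48343389 0.07985099 0.091     ]
dial_axis {'uv': [264.2, 209.0], 'conf': 0.71} [0.48659482 0.09180307 0.06      ]
start_top {'uv': [260.8, 226.2], 'conf': 0.38} [ 0.49510211 -0.06888425  0.08      ]
{'time_s': 2.8, 'qpos': [26.292, 1.421, -38.361, 105.608, 0.949, 73.269, -112.207], 'joint_velocities': [1.691, -0.125, 2.595, 0.56, 0.437, -0.043, 0.188], 'effort': [-1.534, -26.359, -2.022, -30.96, -0.27, -0.135, -0.066], 'tool_pos': [0.486, 0.075, 0.201], 'tool_rot': [179.979, -0.02, -9.873], 'force': [0.086, -0.607, 0.966], 'wrist_torque': [-0.002, 0.061, -0.011], 'grip_width': 0.087}
```

{"method": "drive_tool", "body": {"moves": "0.0006 -0.0021 0.02 0 1;0.0006 -0.0021 0.045 0 1;0.0006 -0.0021 0.07 0 1;0.0006 -0.0021 0.09 0 1;0.0006 -0.0021 0.105 0 1;0.0006 -0.0021 0.115 0 1;0.0006 -0.0021 0.121 0 1;0.0006 -0.0021 0.121 0 1"}}

```text
time_s: 3.6
tool_pos: [0.4867, 0.0751, 0.0791]
tool_rot: [180.0, 0.1, -10.1]
force: [-0.8, 0.4, -1.1]
grip_width: 0.0867
```

```bash
cat >> h.py <<'E'
def st():
    o=get_obs();print({k:np.round(o[k],4).tolist() for k in("time_s","tool_pos","tool_rot","force","wrist_torque","grip_width")},"q7",o["qpos"][6],"e7",o["effort"][6])
E
python3 - <<'E'
from h import *
st()
for n in("side","top"):
    p,d=read_camera(n);r=p[140:240,200:330] if n=="side" else p[170:270,200:330];cv2.imwrite(f"pics/{n}4.png",cv2.resize(r[:,:,::-1],None,fx=5,fy=5,interpolation=cv2.INTER_CUBIC))
st()
E
```

```text
{'time_s': 3.6, 'tool_pos': [0.4867, 0.0751, 0.0791], 'tool_rot': [179.9767, 0.0524, -10.1224], 'force': [-0.7953, 0.3997, -1.0715], 'wrist_torque': [0.09, 0.0511, 0.0049], 'grip_width': 0.0867} q7 -117.46795662248876 e7 -0.03697294509038329
{'time_s': 3.7, 'tool_pos': [0.4875, 0.0756, 0.0801], 'tool_rot': [-179.9989, -0.0542, -10.0884], 'force': [0.3639, 0.6359, 0.2638], 'wrist_torque': [0.0264, 0.022, 0.0118], 'grip_width': 0.0871} q7 -117.46444232394751 e7 -0.0013592570030596107
```

View pics/side4.png

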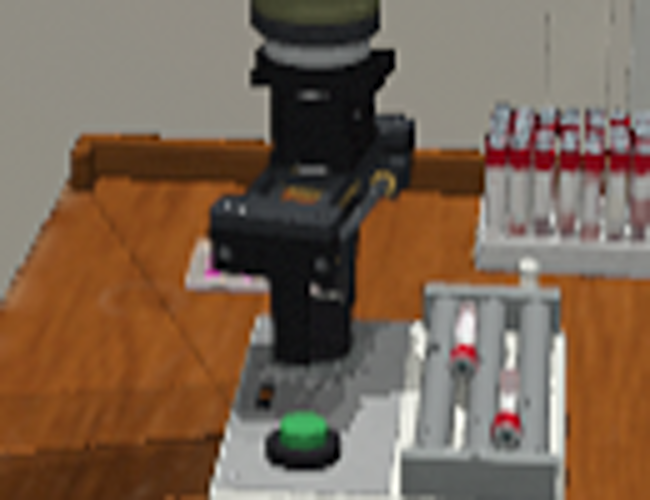

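The fingers straddle the knob and clear the skirt. Next I'll shift 2 mm left and close.

{"method": "drive_tool", "body": {"moves": "0 -0.002 0 0 0.3;0 -0.002 0 0 -0.2;0 -0.002 0 0 -1;0 -0.002 0 0 -1;0 -0.002 0 0 -1;0 -0.002 0 0 -1;0 -0.002 0 0 -1;0 -0.002 0 0 -1", "grip_force": 20}}

```text
time_s: 4.5
tool_pos: [0.4873, 0.0778, 0.0795]
tool_rot: [180.0, 0.0, -10.1]
force: [-0.5, 0.3, -0.1]
grip_width: 0.0309
```

```bash
python3 -c "
from h import *
for i in range(3): st();read_camera('top')"
```

```text
{'time_s': 4.5, 'tool_pos': [0.4873, 0.0778, 0.0795], 'tool_rot': [179.9949, 0.0038, -10.065], 'force': [-0.4549, 0.3088, -0.1253], 'wrist_torque': [0.0859, 0.0004, 0.0213], 'grip_width': 0.0309} q7 -117.76274535942443 e7 -3.9667601470227964e-06
{'time_s': 4.55, 'tool_pos': [0.4873, 0.0778, 0.0795], 'tool_rot': [179.9947, 0.0, -10.0654], 'force': [-0.0241, 0.8572, 0.9204], 'wrist_torque': [0.0907, 0.076, -0.0129], 'grip_width': 0.0271} q7 -117.76151559933086 e7 -1.533239412765397e-05
{'time_s': 4.6, 'tool_pos': [0.4873, 0.0778, 0.0795], 'tool_rot': [179.9945, 0.0045, -10.0598], 'force': [0.0491, 0.3257, -0.5586], 'wrist_torque': [0.0659, 0.0535, -0.0044], 'grip_width': 0.0227} q7 -117.7591656108422 e7 -5.5081061418604804e-05
```

{"method": "drive_tool", "body": {"moves": "0 0 0 0 -1;0 0 0 0 -1;0 0 0 0 -1;0 0 0 0 -1;0 0 0 0 -1;0 0 0 0 -1;0 0 0 0 -1;0 0 0 0 -1"}}

```text
time_s: 5.45
tool_pos: [0.4874, 0.0785, 0.0796]
tool_rot: [-180.0, -0.0, -10.0]
force: [0.3, 5.1, -1.1]
grip_width: 0.014
```

```bash
python3 -c "
from h import *
for i in range(4): st();read_camera('top')"
```

```text
{'time_s': 5.45, 'tool_pos': [0.4874, 0.0785, 0.0796], 'tool_rot': [-179.9505, -0.0054, -10.044], 'force': [0.3258, 5.116, -1.068], 'wrist_torque': [1.2744, -0.0928, -0.031], 'grip_width': 0.014} q7 -117.76276656488702 e7 0.03968421136960387
{'time_s': 5.5, 'tool_pos': [0.4874, 0.0785, 0.0796], 'tool_rot': [-179.9486, -0.0057, -10.0421], 'force': [0.6064, 5.3232, -1.4367], 'wrist_torque': [1.2403, -0.0843, -0.0728], 'grip_width': 0.0137} q7 -117.76175170108183 e7 0.03975476254709065
{'time_s': 5.55, 'tool_pos': [0.4874, 0.0785, 0.0796], 'tool_rot': [-179.9507, -0.0024, -10.0445], 'force': [0.9166, 5.618, -1.5188], 'wrist_torque': [1.2394, -0.1, -0.0636], 'grip_width': 0.0138} q7 -117.76225565749863 e7 0.03976590349338949
{'time_s': 5.6, 'tool_pos': [0.4874, 0.0785, 0.0796], 'tool_rot': [-179.9525, -0.003, -10.0424], 'force': [0.1216, 5.446, -1.5117], 'wrist_torque': [1.1998, -0.1169, -0.0485], 'grip_width': 0.0137} q7 -117.762841646665 e7 0.03970549791119993
```

{"method": "drive_tool", "body": {"moves": "0 -0.0007 0 -0.3 -1;0 -0.0007 0 -0.6 -1;0 -0.0007 0 -0.9 -1;0 -0.0007 0 -1.2 -1;0 -0.0007 0 -1.5 -1;0 -0.0007 0 -1.5 -1;0 -0.0007 0 -1.5 -1;0 -0.0007 0 -1.5 -1"}}

```text
time_s: 6.45
tool_pos: [0.4874, 0.0786, 0.0796]
tool_rot: [180.0, 0.0, -8.6]
force: [0.0, 4.5, 0.6]
grip_width: 0.0144
```

```bash
python3 -c "
from h import *
st()"
```

```text
{'time_s': 6.45, 'tool_pos': [0.4874, 0.0786, 0.0796], 'tool_rot': [179.9987, 0.0022, -8.5634], 'force': [0.0111, 4.4971, 0.6106], 'wrist_torque': [1.0482, 0.0854, -0.1107], 'grip_width': 0.0144} q7 -116.38967361461012 e7 0.09311419213190675
```

{"method": "drive_tool", "body": {"moves": "0 0 0 -0.3 -1;0 0 0 -0.6 -1;0 0 0 -0.9 -1;0 0 0 -1.2 -1;0 0 0 -1.5 -1;0 0 0 -1.5 -1;0 0 0 -1.5 -1;0 0 0 -1.5 -1"}}

```text
time_s: 7.25
tool_pos: [0.4875, 0.0785, 0.0796]
tool_rot: [180.0, -0.0, -7.1]
force: [-0.6, 5.0, 1.7]
grip_width: 0.0137
```

```bash
python3 -c "
from h import *
st()"
```

```text
{'time_s': 7.25, 'tool_pos': [0.4875, 0.0785, 0.0796], 'tool_rot': [179.9979, -0.0021, -7.0643], 'force': [-0.5944, 5.042, 1.6804], 'wrist_torque': [1.0739, 0.1619, -0.1334], 'grip_width': 0.0137} q7 -114.91999813843061 e7 0.11921110097318888
```

{"method": "drive_tool", "body": {"moves": "0 0 0 -0.3 -1;0 0 0 -0.6 -1;0 0 0 -0.9 -1;0 0 0 -1.2 -1;0 0 0 -1.5 -1;0 0 0 -1.5 -1;0 0 0 -1.5 -1;0 0 0 -1.5 -1"}}

```text
time_s: 8.05
tool_pos: [0.4874, 0.0786, 0.0795]
tool_rot: [180.0, 0.0, -5.6]
force: [-1.4, 5.1, 1.8]
grip_width: 0.0136
```

```bash
python3 -c "
from h import *
st()"
```

```text
{'time_s': 8.05, 'tool_pos': [0.4874, 0.0786, 0.0795], 'tool_rot': [179.9984, 0.0015, -5.5557], 'force': [-1.3773, 5.0646, 1.8168], 'wrist_torque': [1.1799, 0.2312, -0.0508], 'grip_width': 0.0136} q7 -113.44740432402256 e7 0.08078767452389002
```

{"method": "drive_tool", "body": {"moves": "0 0 0 -0.3 -1;0 0 0 -0.6 -1;0 0 0 -0.9 -1;0 0 0 -1.2 -1;0 0 0 -1.5 -1;0 0 0 -1.5 -1;0 0 0 -1.5 -1;0 0 0 -1.5 -1"}}

```text
time_s: 8.85
tool_pos: [0.4874, 0.0786, 0.0796]
tool_rot: [180.0, -0.0, -4.0]
force: [-1.4, 5.0, 1.4]
grip_width: 0.0138
```

```bash
python3 -c "
from h import *
st()"
```

```text
{'time_s': 8.85, 'tool_pos': [0.4874, 0.0786, 0.0796], 'tool_rot': [179.9923, -0.0033, -4.0398], 'force': [-1.3693, 4.9781, 1.4113], 'wrist_torque': [1.2289, 0.1726, 0.0894], 'grip_width': 0.0138} q7 -111.97215114728905 e7 -0.06798344431445003
```

{"method": "drive_tool", "body": {"moves": "0 0 0 -0.5 -1;0 0 0 -1 -1;0 0 0 -1.5 -1;0 0 0 -2 -1;0 0 0 -2.5 -1;0 0 0 -2.5 -1;0 0 0 -2.5 -1;0 0 0 -2.5 -1"}}

```text
time_s: 9.65
tool_pos: [0.4874, 0.0786, 0.0795]
tool_rot: [180.0, -0.0, -1.5]
force: [-0.4, 4.0, 1.8]
grip_width: 0.0141
```

```bash
python3 -c "
from h import *
st()"
```

```text
{'time_s': 9.65, 'tool_pos': [0.4874, 0.0786, 0.0795], 'tool_rot': [179.9929, -0.0019, -1.5342], 'force': [-0.4314, 3.9822, 1.7531], 'wrist_torque': [1.1929, 0.1838, 0.1105], 'grip_width': 0.0141} q7 -109.51959630304525 e7 -0.09296870324760675
```

{"method": "drive_tool", "body": {"moves": "0 0 0 -0.5 -1;0 0 0 -1 -1;0 0 0 -1.5 -1;0 0 0 -2 -1;0 0 0 -2.5 -1;0 0 0 -2.5 -1;0 0 0 -2.5 -1;0 0 0 -2.5 -1"}}

```text
time_s: 10.45
tool_pos: [0.4874, 0.0787, 0.0795]
tool_rot: [-180.0, -0.0, 0.9]
force: [-0.3, 5.0, 2.1]
grip_width: 0.0135
```

```bash
python3 -c "
from h import *
st()"
```

```text
{'time_s': 10.45, 'tool_pos': [0.4874, 0.0787, 0.0795], 'tool_rot': [-179.9997, -0.0022, 0.9494], 'force': [-0.281, 4.9857, 2.1096], 'wrist_torque': [1.1608, 0.2182, 0.0165], 'grip_width': 0.0135} q7 -107.08295053951012 e7 -0.014099917898420244
```

{"method": "drive_tool", "body": {"moves": "0 0 0 -0.5 -1;0 0 0 -1 -1;0 0 0 -1.5 -1;0 0 0 -2 -1;0 0 0 -2.5 -1;0 0 0 -2.8 -1;0 0 0 -2.8 -1;0 0 0 -2.8 -1"}}

```text
time_s: 11.25
tool_pos: [0.4874, 0.0786, 0.0795]
tool_rot: [-180.0, 0.0, 3.7]
force: [-0.6, 4.8, 1.3]
grip_width: 0.014
```

```bash
python3 -c "
from h import *
st()"
```

```text
{'time_s': 11.25, 'tool_pos': [0.4874, 0.0786, 0.0795], 'tool_rot': [-179.9927, 0.0009, 3.7268], 'force': [-0.6421, 4.8316, 1.339], 'wrist_torque': [1.2382, 0.1912, -0.1139], 'grip_width': 0.014} q7 -104.35394510037784 e7 0.08690975373610854
```

{"method": "drive_tool", "body": {"moves": "0 0 0 -2 -1;0 0 0 -4 -1;0 0 0 -6 -1;0 0 0 -8 -1;0 0 0 -10 -1;0 0 0 -11.3 -1;0 0 0 -12 -1;0 0 0 -12 -1"}}

```text
time_s: 12.05
tool_pos: [0.4874, 0.0787, 0.0795]
tool_rot: [-180.0, -0.0, 15.7]
force: [-0.1, 4.8, 2.2]
grip_width: 0.0139
```

```bash
python3 -c "
from h import *
st();read_camera('top');st()"
```

```text
{'time_s': 12.05, 'tool_pos': [0.4874, 0.0787, 0.0795], 'tool_rot': [-179.9834, -0.0031, 15.7391], 'force': [-0.0841, 4.7967, 2.1547], 'wrist_torque': [1.2679, 0.0935, -0.132], 'grip_width': 0.0139} q7 -92.60686791076076 e7 0.19936056341975927
{'time_s': 12.1, 'tool_pos': [0.4875, 0.0787, 0.0795], 'tool_rot': [-179.9816, -0.0064, 15.7226], 'force': [-1.0911, 5.4023, 1.1362], 'wrist_torque': [1.2445, 0.127, -0.1542], 'grip_width': 0.0137} q7 -92.61682508579275 e7 0.14197126496583223
```

{"method": "drive_tool", "body": {"moves": "0 0 0 -0.2 -1;0 0 0 -0.4 -1;0 0 0 -0.5 -1;0 0 0 -0.5 -1;0 0 0 -0.5 -1;0 0 0 -0.5 -1;0 0 0 -0.5 -1;0 0 0 -0.5 -1"}}

```text
time_s: 12.9
tool_pos: [0.4875, 0.0788, 0.0795]
tool_rot: [-180.0, -0.0, 16.2]
force: [-1.1, 6.4, 1.7]
grip_width: 0.0138
```

```bash
python3 -c "
from h import *
st();read_camera('top');st()"
```

```text
{'time_s': 12.9, 'tool_pos': [0.4875, 0.0788, 0.0795], 'tool_rot': [-179.9808, -0.0078, 16.214], 'force': [-1.058, 6.3823, 1.7025], 'wrist_torque': [1.2778, 0.1909, -0.1686], 'grip_width': 0.0138} q7 -92.13944740076879 e7 0.17126692458987236
{'time_s': 12.95, 'tool_pos': [0.4875, 0.0787, 0.0796], 'tool_rot': [-179.9812, -0.0091, 16.2114], 'force': [-1.2222, 5.2147, 0.7752], 'wrist_torque': [1.2595, 0.1302, -0.2002], 'grip_width': 0.014} q7 -92.13660842187437 e7 0.17126973252743483
```

{"method": "drive_tool", "body": {"moves": "0 0 0 -0.3 -1;0 0 0 -0.6 -1;0 0 0 -0.9 -1;0 0 0 -1.2 -1;0 0 0 -1.2 -1;0 0 0 -1.2 -1;0 0 0 -1.2 -1;0 0 0 -1.2 -1"}}

```text
time_s: 13.75
tool_pos: [0.4875, 0.0788, 0.0795]
tool_rot: [-180.0, -0.0, 17.4]
force: [-1.2, 5.2, 0.9]
grip_width: 0.014
```

```bash
python3 -c "
from h import *
st();read_camera('top');st()"
```

```text
{'time_s': 13.75, 'tool_pos': [0.4875, 0.0788, 0.0795], 'tool_rot': [-179.9736, -0.0107, 17.3921], 'force': [-1.2358, 5.2299, 0.8966], 'wrist_torque': [1.2598, 0.1088, -0.3012], 'grip_width': 0.014} q7 -90.97664090801612 e7 0.2776466589421034
{'time_s': 13.8, 'tool_pos': [0.4875, 0.0787, 0.0795], 'tool_rot': [-179.9736, -0.0082, 17.3881], 'force': [-0.8009, 5.8528, 0.5806], 'wrist_torque': [1.268, 0.1347, -0.276], 'grip_width': 0.0139} q7 -90.97831706843711 e7 0.2776436135172844
```

Torque rises steadily to 0.28–0.30 Nm at yaw 17.4, so this is the stop. The clicks lie at about +13.8, +1.4 and −11.0, a spacing of about 12.4°. Next I turn clockwise, sampling twice per click so the torque sign alternates and the clicks can be counted.

{"method": "drive_tool", "body": {"moves": "0 0 0 1.5 -1;0 0 0 3 -1;0 0 0 4.5 -1;0 0 0 6 -1;0 0 0 6.6 -1;0 0 0 6.6 -1;0 0 0 6.6 -1;0 0 0 6.6 -1"}}

```text
time_s: 14.6
tool_pos: [0.4874, 0.0787, 0.0795]
tool_rot: [-180.0, 0.0, 10.9]
force: [-0.9, 5.2, 1.1]
grip_width: 0.0135
```

```bash
python3 -c "
from h import *
st()"
```

```text
{'time_s': 14.6, 'tool_pos': [0.4874, 0.0787, 0.0795], 'tool_rot': [-179.9986, 0.0001, 10.8671], 'force': [-0.8682, 5.2179, 1.1232], 'wrist_torque': [1.2178, 0.2014, 0.0884], 'grip_width': 0.0135} q7 -97.38434626978422 e7 -0.09620124706998467
```

{"method": "drive_tool", "body": {"moves": "0 0 0 1.5 -1;0 0 0 3 -1;0 0 0 4.5 -1;0 0 0 5.5 -1;0 0 0 6.2 -1;0 0 0 6.2 -1;0 0 0 6.2 -1;0 0 0 6.2 -1"}}

```text
time_s: 15.4
tool_pos: [0.4875, 0.0787, 0.0796]
tool_rot: [-180.0, -0.0, 4.6]
force: [-0.6, 4.2, 2.0]
grip_width: 0.0141
```

```bash
python3 -c "
from h import *
st()"
```

```text
{'time_s': 15.4, 'tool_pos': [0.4875, 0.0787, 0.0796], 'tool_rot': [-179.9909, -0.0047, 4.6227], 'force': [-0.6484, 4.2029, 2.0249], 'wrist_torque': [1.2167, 0.1381, -0.1048], 'grip_width': 0.0141} q7 -103.47358686348353 e7 0.10624409420415759
```

{"method": "drive_tool", "body": {"moves": "0 0 0 1.5 -1;0 0 0 3 -1;0 0 0 4.5 -1;0 0 0 5.5 -1;0 0 0 6.2 -1;0 0 0 6.2 -1;0 0 0 6.2 -1;0 0 0 6.2 -1"}}

```text
time_s: 16.2
tool_pos: [0.4874, 0.0786, 0.0795]
tool_rot: [180.0, 0.0, -1.5]
force: [-0.9, 5.1, 1.4]
grip_width: 0.0139
```

```bash
python3 -c "
from h import *
st()"
```

```text
{'time_s': 16.2, 'tool_pos': [0.4874, 0.0786, 0.0795], 'tool_rot': [179.9936, 0.0008, -1.536], 'force': [-0.9074, 5.1313, 1.4189], 'wrist_torque': [1.2073, 0.1344, 0.1106], 'grip_width': 0.0139} q7 -109.51926239829338 e7 -0.09104353375732899
```

{"method": "drive_tool", "body": {"moves": "0 0 0 1.5 -1;0 0 0 3 -1;0 0 0 4.5 -1;0 0 0 5.5 -1;0 0 0 6.2 -1;0 0 0 6.2 -1;0 0 0 6.2 -1;0 0 0 6.2 -1"}}

```text
time_s: 17.0
tool_pos: [0.4874, 0.0786, 0.0795]
tool_rot: [-180.0, 0.0, -7.8]
force: [0.1, 5.5, 1.4]
grip_width: 0.0139
```

```bash
python3 -c "
from h import *
st()"
```

```text
{'time_s': 17.0, 'tool_pos': [0.4874, 0.0786, 0.0795], 'tool_rot': [-179.9964, 0.0037, -7.809], 'force': [0.1299, 5.5018, 1.439], 'wrist_torque': [1.1285, 0.2795, -0.0868], 'grip_width': 0.0139} q7 -115.64235427078184 e7 0.10906138457357883
```

{"method": "drive_tool", "body": {"moves": "0 0 0 1.5 -1;0 0 0 3 -1;0 0 0 4.5 -1;0 0 0 5.5 -1;0 0 0 6.2 -1;0 0 0 6.2 -1;0 0 0 6.2 -1;0 0 0 6.2 -1"}}

```text
time_s: 17.8
tool_pos: [0.4874, 0.0785, 0.0795]
tool_rot: [180.0, 0.0, -14.0]
force: [-0.8, 5.5, 1.6]
grip_width: 0.0137
```

```bash
python3 -c "
from h import *
st()"
```

```text
{'time_s': 17.8, 'tool_pos': [0.4874, 0.0785, 0.0795], 'tool_rot': [179.9919, 0.0045, -13.9513], 'force': [-0.8104, 5.5354, 1.645], 'wrist_torque': [1.1799, 0.2628, 0.1112], 'grip_width': 0.0137} q7 -121.67163092996144 e7 -0.0845800107344985
```

{"method": "drive_tool", "body": {"moves": "0 0 0 1.5 -1;0 0 0 3 -1;0 0 0 4.5 -1;0 0 0 5.5 -1;0 0 0 6.2 -1;0 0 0 6.2 -1;0 0 0 6.2 -1;0 0 0 6.2 -1"}}

```text
time_s: 18.6
tool_pos: [0.4874, 0.0785, 0.0795]
tool_rot: [180.0, 0.0, -20.2]
force: [-2.1, 5.0, 1.9]
grip_width: 0.0137
```

```bash
python3 -c "
from h import *
st()"
```

```text
{'time_s': 18.6, 'tool_pos': [0.4874, 0.0785, 0.0795], 'tool_rot': [179.9893, 0.0082, -20.1669], 'force': [-2.0655, 5.0482, 1.9057], 'wrist_torque': [1.1394, 0.3341, -0.1919], 'grip_width': 0.0137} q7 -127.76203026277501 e7 0.11630514403805137
```

{"method": "drive_tool", "body": {"moves": "0 0 0 1.5 -1;0 0 0 3 -1;0 0 0 4.5 -1;0 0 0 5.5 -1;0 0 0 6.2 -1;0 0 0 6.2 -1;0 0 0 6.2 -1;0 0 0 6.2 -1"}}

```text
time_s: 19.4
tool_pos: [0.4874, 0.0784, 0.0795]
tool_rot: [180.0, -0.0, -26.4]
force: [-1.7, 4.2, 2.3]
grip_width: 0.0139
```

```bash
python3 -c "
from h import *
st()"
```

```text
{'time_s': 19.4, 'tool_pos': [0.4874, 0.0784, 0.0795], 'tool_rot': [179.9876, -0.0025, -26.3593], 'force': [-1.6806, 4.1715, 2.301], 'wrist_torque': [1.0287, 0.5004, 0.0412], 'grip_width': 0.0139} q7 -133.84064404995286 e7 -0.08029817836359143
```

{"method": "drive_tool", "body": {"moves": "0 0 0 1.5 -1;0 0 0 3 -1;0 0 0 4.5 -1;0 0 0 5.5 -1;0 0 0 6.2 -1;0 0 0 6.2 -1;0 0 0 6.2 -1;0 0 0 6.2 -1"}}

```text
time_s: 20.2
tool_pos: [0.4874, 0.0784, 0.0795]
tool_rot: [180.0, 0.0, -32.6]
force: [-2.8, 2.9, 3.5]
grip_width: 0.0138
```

```bash
python3 -c "
from h import *
st()"
```

```text
{'time_s': 20.2, 'tool_pos': [0.4874, 0.0784, 0.0795], 'tool_rot': [179.9849, 0.0022, -32.5709], 'force': [-2.769, 2.8582, 3.5032], 'wrist_torque': [0.8496, 0.6163, -0.1344], 'grip_width': 0.0138} q7 -139.93293236192048 e7 0.11755925137549639
```

{"method": "drive_tool", "body": {"moves": "0 0 0 0.7 -1;0 0 0 1.4 -1;0 0 0 2.1 -1;0 0 0 2.8 -1;0 0 0 3.2 -1;0 0 0 3.2 -1;0 0 0 3.2 -1;0 0 0 3.2 -1"}}

```text
time_s: 21.0
tool_pos: [0.4873, 0.0784, 0.0795]
tool_rot: [180.0, 0.0, -35.8]
force: [-2.4, 2.5, 3.8]
grip_width: 0.0138
```

```bash
python3 -c "
from h import *
st()"
```

```text
{'time_s': 21.0, 'tool_pos': [0.4873, 0.0784, 0.0795], 'tool_rot': [179.9799, 0.003, -35.7629], 'force': [-2.442, 2.5477, 3.8285], 'wrist_torque': [0.6361, 0.7969, -0.0616], 'grip_width': 0.0138} q7 -143.0727197714752 e7 0.023892560857348144
```

The torque alternated through clicks 1, 2, 3 and 4. I'll trim 0.6°, open and lift.

{"method": "drive_tool", "body": {"moves": "0 0 0 0.3 -1;0 0 0 0.6 -1;0 0 0 0.6 -1;0 0 0 0.6 -0.6;0 0 0 0.6 -0.5;0 0 0 0.6 -0.3;0 0 0 0.6 0;0 0 0 0.6 0"}}

```text
time_s: 21.8
tool_pos: [0.4876, 0.0782, 0.0795]
tool_rot: [180.0, -0.0, -36.4]
force: [0.1, 0.5, 0.2]
grip_width: 0.0378
```

{"method": "drive_tool", "body": {"moves": "0 0 0 0 0.3;0 0 0 0 0.3;0 0 0 0 0.3;0 0 0 0 0.3;0 0 -0.02 0 0.3;0 0 -0.06 0 0.3;0 0 -0.09 0 0.3;0 0 -0.1 0 0.3"}}

```text
time_s: 22.6
tool_pos: [0.4894, 0.079, 0.1829]
tool_rot: [-179.8, -0.3, -36.4]
force: [0.5, 0.0, 0.3]
grip_width: 0.0567
```

```bash
python3 -c "
from h import *
st();p,d=read_camera('side');cv2.imwrite('pics/s5.png',cv2.resize(p[140:240,200:330,::-1],None,fx=5,fy=5,interpolation=cv2.INTER_CUBIC));to([.496,-.056,.17],0)
o,dd,_=ray('side',[260.8,225]);print(np.array(at_z('side',[260.8,225],.08)))
s=p.astype(int);g=(s[...,1]>s[...,0]+60)&(s[...,1]>s[...,2]+40);g[:215]=0;g[235:]=0;g[:,:245]=0;g[:,280:]=0
v,u=np.nonzero(g);print(len(u),u.min(),u.max(),v.min(),v.max())
for a,b in zip(u,v):
  pass
P=np.array([at_depth('side',(a,b),d[b,a]) for a,b in zip(u,v)]);print(P.mean(0),P.min(0),P.max(0),np.percentile(P[:,2],[50,80,90]))
"
```

```text
{'time_s': 22.6, 'tool_pos': [0.4894, 0.079, 0.1829], 'tool_rot': [-179.8154, -0.2631, -36.3549], 'force': [0.5113, 0.0207, 0.2734], 'wrist_torque': [0.0944, -0.0105, -0.0207], 'grip_width': 0.0567} q7 -139.7060869450678 e7 0.026674001128412783
shift [0.0852 0.1047 0.0129] turn -36.36355591978156
[ 0.49418999 -0.06127319  0.08      ]
47 256 264 223 228
[ 0.4916486  -0.06077064  0.07819701] [ 0.47609649 -0.07291563  0.05749763] [ 0.50373398 -0.00432268  0.08268986] [0.07898579 0.08051547 0.08152957]
```

View pics/s5.png

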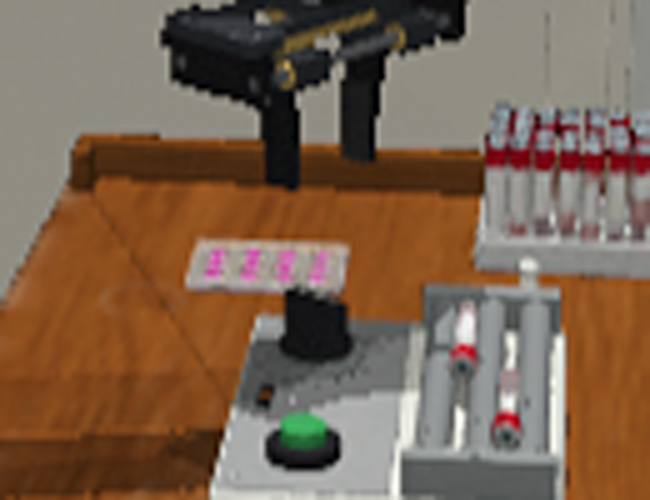

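The knob is free and rests turned; the button shows at (260, 225) and stands at about z 0.08. Next I move over it with the fingers shut.

{"method": "drive_tool", "body": {"moves": "0.014 0.017 0 -6 -0.5;0.028 0.034 0 -12 -1;0.042 0.051 0 -18 -1;0.056 0.068 0 -24 -1;0.07 0.085 0 -30 -1;0.085 0.104 0.01 -36 -1;0.085 0.105 0.013 -36 -1;0.085 0.105 0.013 -36 -1"}}

```text
time_s: 23.45
tool_pos: [0.4923, -0.0563, 0.1647]
tool_rot: [-179.9, 0.2, -0.5]
force: [-0.4, 0.2, -0.1]
grip_width: 0.0034
```

```bash
python3 -c "
from h import *
st();to([.496,-.057,.095],0)"
```

```text
{'time_s': 23.45, 'tool_pos': [0.4923, -0.0563, 0.1647], 'tool_rot': [-179.9312, 0.1927, -0.5237], 'force': [-0.4082, 0.2498, -0.1052], 'wrist_torque': [0.0707, 0.0445, -0.0133], 'grip_width': 0.0034} q7 -88.37411823715411 e7 0.0821467163041234
shift [0.0039 0.0008 0.0697] turn -0.5237359784684941
```

{"method": "drive_tool", "body": {"moves": "0.003 0 0.015 0 -1;0.003 0 0.03 0 -1;0.003 0 0.045 0 -1;0.003 0 0.055 0 -1;0.003 0 0.065 0 -1;0.003 0 0.072 0 -1;0.003 0 0.072 0 -1;0.003 0 0.072 0 -1"}}

```text
time_s: 24.25
tool_pos: [0.4969, -0.0564, 0.0947]
tool_rot: [180.0, -0.0, -0.4]
force: [-0.2, -0.4, 0.4]
grip_width: 0.0004
```

```bash
python3 -c "
from h import *
st();read_camera('side');st()"
```

```text
{'time_s': 24.25, 'tool_pos': [0.4969, -0.0564, 0.0947], 'tool_rot': [179.9978, -0.0245, -0.3601], 'force': [-0.2372, -0.4111, 0.4359], 'wrist_torque': [0.0131, 0.0018, -0.0571], 'grip_width': 0.0004} q7 -90.66591571642738 e7 -0.005117266264278442
{'time_s': 24.3, 'tool_pos': [0.4971, -0.0564, 0.095], 'tool_rot': [179.9875, -0.0572, -0.3649], 'force': [0.74, -0.3663, 0.9002], 'wrist_torque': [0.0202, -0.0458, -0.0067], 'grip_width': 0.0005} q7 -90.66541455730072 e7 -0.002119492128258571
```

Now I'll descend in steps and watch the contact force.

{"method": "drive_tool", "body": {"moves": "0 0 0.003 0 -1;0 0 0.006 0 -1;0 0 0.009 0 -1;0 0 0.012 0 -1;0 0 0.014 0 -1;0 0 0.016 0 -1;0 0 0.016 0 -1;0 0 0.016 0 -1"}}

```text
time_s: 25.1
tool_pos: [0.4966, -0.0565, 0.0787]
tool_rot: [180.0, 0.0, -0.4]
force: [-1.0, 0.1, 3.1]
grip_width: 0.0009
```

```bash
python3 -c "
from h import *
st()"
```

```text
{'time_s': 25.1, 'tool_pos': [0.4966, -0.0565, 0.0787], 'tool_rot': [179.9857, 0.0063, -0.3611], 'force': [-0.9671, 0.0592, 3.1323], 'wrist_torque': [0.029, 0.4001, -0.0134], 'grip_width': 0.0009} q7 -91.27625248842043 e7 -0.0007891710811236408
```

{"method": "drive_tool", "body": {"moves": "0 0 0.0005 0 -1;0 0 0.001 0 -1;0 0 0.0015 0 -1;0 0 0.002 0 -1;0 0 0.002 0 -1;0 0 0.002 0 -1;0 0 0.002 0 -1;0 0 0.002 0 -1"}}

```text
time_s: 25.9
tool_pos: [0.4967, -0.0565, 0.0766]
tool_rot: [180.0, -0.0, -0.4]
force: [-2.3, -0.1, 5.6]
grip_width: 0.0006
```

```bash
python3 -c "
from h import *
st();read_camera('side');st()"
```

```text
{'time_s': 25.9, 'tool_pos': [0.4967, -0.0565, 0.0766], 'tool_rot': [179.9917, -0.0015, -0.3673], 'force': [-2.256, -0.089, 5.5584], 'wrist_torque': [-0.0846, 0.4423, 0.034], 'grip_width': 0.0006} q7 -91.3578838210525 e7 0.00024179624233511277
{'time_s': 25.95, 'tool_pos': [0.4967, -0.0565, 0.0766], 'tool_rot': [179.9883, -0.0019, -0.3647], 'force': [-1.1896, -0.3822, 4.4446], 'wrist_torque': [0.0447, 0.4379, -0.0137], 'grip_width': 0.0001} q7 -91.35908193527312 e7 0.00022624531538895098
```

{"method": "drive_tool", "body": {"moves": "0 0 0.0003 0 -1;0 0 0.0006 0 -1;0 0 0.0009 0 -1;0 0 0.0012 0 -1;0 0 0.0012 0 -1;0 0 0.0012 0 -1;0 0 0.0012 0 -1;0 0 0.0012 0 -1"}}

```text
time_s: 26.75
tool_pos: [0.4967, -0.0565, 0.0763]
tool_rot: [180.0, 0.0, -0.4]
force: [-4.1, -0.3, 12.0]
grip_width: 0.0003
```

```bash
python3 -c "
from h import *
st();read_camera('side');st();read_camera('side');st()"
```

```text
{'time_s': 26.75, 'tool_pos': [0.4967, -0.0565, 0.0763], 'tool_rot': [179.965, 0.0056, -0.3644], 'force': [-4.1075, -0.3124, 11.9952], 'wrist_torque': [0.0093, 1.0853, 0.0075], 'grip_width': 0.0003} q7 -91.40777422057617 e7 -6.848139719295432e-05
{'time_s': 26.8, 'tool_pos': [0.4967, -0.0565, 0.0763], 'tool_rot': [179.9666, 0.0066, -0.3641], 'force': [-5.1712, -0.2235, 12.025], 'wrist_torque': [0.0006, 1.1323, 0.0097], 'grip_width': 0.0004} q7 -91.4070169053403 e7 -8.263248219009256e-05
{'time_s': 26.85, 'tool_pos': [0.4967, -0.0565, 0.0763], 'tool_rot': [179.969, 0.0041, -0.3659], 'force': [-4.843, 0.0212, 11.7265], 'wrist_torque': [0.0783, 1.1343, 0.0435], 'grip_width': 0.0005} q7 -91.40802120550181 e7 -0.00010533344948271406
```

The button has bottomed out: 12 N, and the tool barely moved over the last 1.2 mm. I'll retract now.

{"method": "drive_tool", "body": {"moves": "0 0 -0.002 0 -1;0 0 -0.006 0 -1;0 0 -0.015 0 -1;0 0 -0.03 0 -1;0 0 -0.06 0 -1;0 0 -0.09 0 -1;0 0 -0.1 0 -1;0 0 -0.1 0 -1"}}

```text
time_s: 27.65
tool_pos: [0.4978, -0.0565, 0.1768]
tool_rot: [180.0, -0.2, -0.4]
force: [-0.3, 0.7, 0.3]
grip_width: 0.0005
```

```bash
python3 -c "
from h import *
st();p,d=read_camera('side');cv2.imwrite('pics/s6.png',cv2.resize(p[140:240,200:330,::-1],None,fx=5,fy=5,interpolation=cv2.INTER_CUBIC));st()
"
```

```text
{'time_s': 27.65, 'tool_pos': [0.4978, -0.0565, 0.1768], 'tool_rot': [179.9562, -0.1882, -0.3643], 'force': [-0.2832, 0.6872, 0.3052], 'wrist_torque': [0.0158, 0.0154, 0.019], 'grip_width': 0.0005} q7 -88.23254996436316 e7 0.03610929474234581
{'time_s': 27.7, 'tool_pos': [0.4967, -0.0565, 0.1752], 'tool_rot': [179.9862, -0.0307, -0.3665], 'force': [-0.2001, -0.7789, -1.5286], 'wrist_torque': [0.0556, 0.0272, 0.0302], 'grip_width': 0.0006} q7 -88.23961289460219 e7 0.011374073219485581
```

View pics/s6.png

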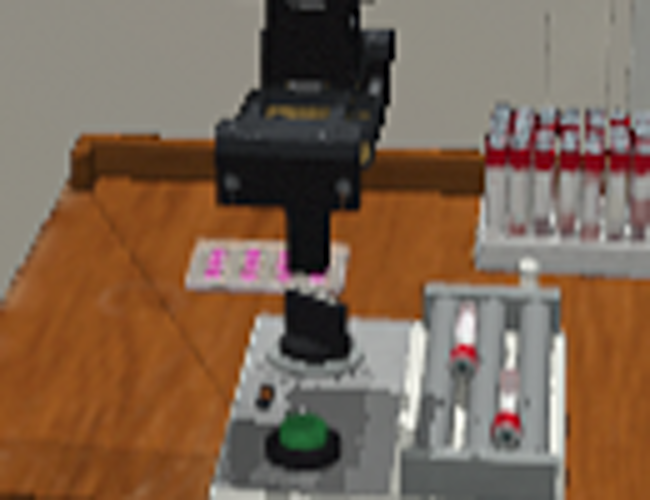

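The button is up again at about crop (302, 432), the knob hasn't moved, and the gripper is clear of everything.

```bash
python3 -c "
from cell import *
print(sign_off())"
```

```text
the job is handed in; nothing more can be done
None
```

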